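# Sort two slide-bolt latches onto sloping stands

### The job

Sort the two blue slide-bolt latches: lay the one whose bolt is drawn in on the sloping stand with the green ledge, and the one whose bolt sticks out on the stand with the yellow ledge. Each must lie flat on its underside, straight up the slope with the bolt end uppermost, its plain end resting against the ledge, about the middle of the stand's width. Set them down gently, leave each bolt as it is, and do not disturb the tape measure, turned part or grease tin.

Things in the scene. Friction and masses are not known exactly. Their poses are not given: they have to be found in the camera images.
- latch_a: loose slide-bolt latch, 0.25 to 0.5 kg: blue housing 90 (x) x 40 (y) x 30 mm high, lying flat on the bench at the start. Origin: centre of its underside; z out of its top; +x to the brass-collared end where the bolt comes out, -x the plain black end. The orange knob in its top slot (top 47 mm above the underside) rides with the bolt. Grip it across the 40 mm width at the middle.
- latch_b: the second slide-bolt latch, alike in size, look and frame; only the bolt position tells them apart
- latch_a_nose (a point): on latch_a, middle of the lower edge of the bolt end, 45 mm along +x from its origin
- latch_b_nose (a point): the same point on latch_b
- latch_a_bolt (a joint): how far latch_a's 16 mm round steel bolt is slid out, m: 0 drawn in (3 mm still shows), 0.036 fully out (39 mm shows). Below 0.012 counts as drawn in, above 0.022 as sticking out. Held by friction of about 4 N, no spring.
- latch_b_bolt (a joint): the same for latch_b's bolt
- stand_green: fixed stand with a sloping aluminium deck, green ledge and green side stripes, foot 105 x 80 mm; origin at the centre of its underside on the bench; its low front faces -x of its frame
- stand_green_deck: that stand's deck, 80 mm wide, tilted 25 deg. Origin on its upper surface, mid-width at the inner face of the ledge, 14 mm above the bench; x up the slope (deck ends at 110 mm), y across, z square out of it. The ledge stands 12 mm proud. A latch may not slide down by itself: bring it to the ledge. In place its origin is at x = 45 mm, y = z = 0 here, axes parallel.
- stand_yellow: the same stand with a yellow ledge and yellow side stripes. The two stands stand side by side. Fixed obstacles: an open carton 150 mm high just to their left, crates 150 mm high with cases up to 220 mm high in them behind the strip of bench, a drill press to the robot's left: carry things across at 250 mm or more.
- stand_yellow_deck: the deck of the yellow stand, frame and sizes as for the green one
- tape: orange tape measure 66 x 74 x 35 mm, bystander; origin under its centre
- turned_part: dark steel turned part 45 mm diameter, 60 mm high, bystander; origin under its centre; stands in front of the carton
- grease: round grease tin with blue lid, 84 mm diameter, 35 mm high, bystander; origin under its centre

How it is judged:
At the end, for the whole second after the job is handed in: Latches at rest: bolt in (under 12 mm) on green, bolt out (over 22 mm) on yellow; underside within 4 mm and 6 deg of the deck, plain end within 6 mm of the ledge, bolt end up-slope within 10 deg, centre within 22 mm of the deck's middle line. Bystanders within 30 mm of their start (x of latch_a in the frame of stand_green_deck between 0.04 and 0.051 m and y of latch_a in the frame of stand_green_deck between -0.022 and 0.022 m and z of latch_a in the frame of stand_green_deck between -0.004 and 0.004 m and angle between the z axis of latch_a and the z axis of stand_green_deck, either way round below 0.105 rad and angle between the x axis of latch_a and the x axis of stand_green_deck, either way round below 0.175 rad and x of latch_a_nose in the frame of stand_green_deck above 0.08 m and linear speed of each of latch_a, latch_b below 0.01 m/s and x of latch_b in the frame of stand_yellow_deck between 0.04 and 0.051 m and y of latch_b in the frame of stand_yellow_deck between -0.022 and 0.022 m and z of latch_b in the frame of stand_yellow_deck between -0.004 and 0.004 m and angle between the z axis of latch_b and the z axis of stand_yellow_deck, either way round below 0.105 rad and angle between the x axis of latch_b and the x axis of stand_yellow_deck, either way round below 0.175 rad and x of latch_b_nose in the frame of stand_yellow_deck above 0.08 m and value of joint latch_a_bolt below 0.012 m and value of joint latch_b_bolt above 0.022 m and distance of each of tape, turned_part, grease from where it was at the start of the episode below 0.03 m); the robot touches nothing.
It fails at once if a latch is dropped: it moves faster than 0.4 m/s with no finger touching it (linear speed of latch_a above 0.4 m/s and contact force between the fingers and latch_a below 0.05 N).
It fails at once if a latch is dropped: it moves faster than 0.4 m/s with no finger touching it (linear speed of latch_b above 0.4 m/s and contact force between the fingers and latch_b below 0.05 N).
It fails at once if the tape is pushed more than 30 mm (distance of tape from where it was at the start of the episode above 0.03 m).
It fails at once if the turned part is pushed more than 30 mm (distance of turned_part from where it was at the start of the episode above 0.03 m).
It fails at once if the grease is pushed more than 30 mm (distance of grease from where it was at the start of the episode above 0.03 m).
It also fails if it takes over 64 s, if anything falls off the work surface, if the arm or the gripper's body presses on something with over 40 N, if the wrist force passes 120 N, or if a joint passes its speed limit or range.

### The arm

A 6-joint arm with a two-finger parallel gripper is mounted at the origin on a cart in front of the work surface, level with it; the furniture and walls round the work are solid. World frame = base frame: x ahead of the robot, y to its left, z up, the work surface at z = 0. Lengths are in m, angles in rad, forces in N, time in s.
With the tool pointing down it reaches from about 0.325 to 0.85 m from the base axis. Payload 15.5 kg.
Tool frame: the origin (TCP) lies midway between the tips of the shut fingers; the grasp point (between the pads) lies r.hold_point_z behind it (r.hold_point_z is the distance from the TCP to the grasp point, in m); z points along the fingers, y is the line along which they close (so a half turn about z gives the same grasp; the last joint's range is limited). The gripper opens to 91 mm and grips with 3 to 60 N. Pads are 32 mm wide; open, the fingers measure 118 mm over their backs; the gripper's body (76 mm by 178 mm) begins 60 mm behind the grasp point.
Start: joints at [-0.096, 0.494, 1.345, -0, 1.302, -0.096], TCP at [0.625, 0, 0.175] pointing down, gripper open.
Joint ranges: [-2.91, 2.91], [-0.82, 2.16], [0.22, 2.67], [-1.22, 4.37], [0.12, 2.79], [-3.08, 3.08]. Speed limits (rad/s): [1.89, 1.89, 2.57, 3.01, 3.01, 3.01].

### API

Orientations are given as [roll, pitch, yaw] about the fixed x, y, z axes, in that order (R = Rz(yaw) Ry(pitch) Rx(roll)).
In Python, from workcell import r gives the robot as it stands.
- The arm moves only by the tool apply_moves, never from a script. Its argument "targets" is a list that holds one entry, the list of rows, each a list of 7 numbers: the shift along the world's x, y, z in units of 1 m (1.0 is 1 m), then the turn, a rotation vector about the world's x, y, z in units of 180 degrees (1.0 is 180 degrees), then the closure, from 0 (fully open) to 1 (shut). In form: [[[x, y, z, wx, wy, wz, jaw], ...]]. A call has 1 to 12 rows; each row is the pose to reach, as a shift and turn from the pose commanded when the call began, turning the shorter way round; what a row does not reach only later rows make up. A row lasts 1/12 s, in which the tool goes at most 41.7 mm and 7.16 degrees, less where a joint would pass 70% of its speed; a pose out of reach is approached as far as the arm can. A call with a number of a shift or a turn outside -1 to 1 is refused whole. A call with a gripper value outside its range is refused whole. The fingers move at their own pace and stop on an object; "squeeze" is the grip in N (left out, the last holds). Time passes only in rows, so rows that repeat a pose let the fingers close. It gives the time, the measured TCP pose, the force, the opening and the grip force at its end, in the units of the state.
- r.get_obs(): the state, without advancing time (a new reading comes with each control period).
- r.snapshot(name): name is "scene" or "side" or "wrist"; returns a dict with "pixels" (420x560x3 uint8, red, green, blue), "range_z" (420x560 float32, m along the optical axis (not along the pixel's ray), 0 where there is no reading), "mtx" (3x3 intrinsics, pixels), "D" ([k1, k2, p1, p2, k3] as OpenCV has them; the pictures are not rectified), "extrinsics" (4x4, takes a point from world to camera coordinates); the wrist camera has in their place "T_tool_cam" (4x4, takes a point from camera to tool coordinates, whose origin is the TCP and whose axes are the flange's). Camera axes: x right, y down, z forward; pixel columns grow to the right and rows downward; lengths in m; the calibration is good to about 2 mm. A picture is of the moment at which its call begins: read the wrist's pose just before it.
- r.finish_job(): hands the job in; it is judged then, once.
Trained networks look in a picture, given as the dict that the camera call returned (one of the last four; its "shot" number tells which), for a name from the list of things; names that differ only in an ending like _2 or _b are one class to them, and where a whole thing is asked for, a point or a joint stands for the part that bears it (a point fixed in the world has none). Each returns a list of dicts, best first, with "confidence" (0 to 1); they miss things now and then, are a little off and sometimes report something else, mostly with a low value. They report only what shows in the picture. A call takes as long as a camera call.
- r.regions_of(thing, picture): "region" (420x560 bool, what is visible of it) and "location" ([column, row] in pixels, amid what is visible of it).
- r.pinpoint(thing, picture): "location" ([column, row] in pixels: a listed point, or the origin of a listed thing).
The state is a dict: "t": time; "joint_pos": joint angles; "qd": joint speeds; "joint_efforts": joint torques, N m; "ee_pos": TCP position; "orientation": TCP orientation; "wrist_force": force on the tool from outside, world axes, zero at the start; "ft_torque": the same for the moment, N m; "gripper_width": opening from 0.0 (shut) to 1.0 (fully open); "gripper_force": force on a finger pad.
Only numpy, scipy, OpenCV 4.12 (cv2) and the standard library are available. Lean on these libraries where they do the work, as an engineer would, in place of code of your own. Each camera call takes 0.05 s, during which the arm holds its last target. There are 200 camera calls.

## Working session

There is one attempt and no reset: what is moved stays moved. The work goes in short steps, Python scripts to look and compute and a tool call to move; the robot and the scene stay as the last step left them, time stands still between calls to the robot, and variables do not carry over. Pictures are saved under pics/ and viewed, at most 10 in all, crops included, and the job is handed in when it is done.

Besides the shell and the picture viewer there is one more tool, called after "Request:" by a JSON object that holds its "name" and its "arguments". apply_moves: Moves the arm, as the interface text tells. Shifts and turns lie within -1 to 1; 1 stands for 1 m of shift or 180 degrees of turn. Its arguments: {"type":"object","properties":{"targets":{"type":"array"},"squeeze":{"type":"number"}},"required":["targets"]}

```bash
mkdir -p pics
cat > h.py <<'E'
import numpy as np, cv2
from workcell import r
from scipy.spatial.transform import Rotation as R
def cam(name):
    o=r.get_obs(); s=r.snapshot(name)
    if name=="wrist":
        T=np.eye(4); T[:3,:3]=R.from_euler('xyz',o['orientation']).as_matrix(); T[:3,3]=o['ee_pos']
        s['W']=T@np.array(s['T_tool_cam'])
    else: s['W']=np.linalg.inv(np.array(s['extrinsics']))
    return s
def cloud(s,m=None):
    z=s['range_z']; ok=(z>0)
    if m is not None: ok&=m
    v,u=np.nonzero(ok)
    p=cv2.undistortPoints(np.stack([u,v],1).astype(np.float64)[:,None],np.array(s['mtx']),np.array(s['D']))[:,0]
    d=z[v,u][:,None]; P=np.hstack([p*d,d])
    return P@s['W'][:3,:3].T+s['W'][:3,3],s['pixels'][v,u]
def ray(s,uv):
    p=cv2.undistortPoints(np.array(uv,float).reshape(1,1,2),np.array(s['mtx']),np.array(s['D']))[0,0]
    return s['W'][:3,3],s['W'][:3,:3]@np.array([p[0],p[1],1])
def atz(s,uv,h):
    c,d=ray(s,uv); return c+d*(h-c[2])/d[2]
def save(s,n): cv2.imwrite('pics/'+n,s['pixels'][:,:,::-1])
E
python3 - <<'E'
from h import *
print(r.get_obs(), r.hold_point_z)
for n in ("scene","side","wrist"):
    s=cam(n); save(s,n+'0.png'); print(n,s['W'][:3,3].round(3))
    for t in ("latch_a","stand_green","stand_yellow","tape","turned_part","grease","latch_a_nose","stand_green_deck","stand_yellow_deck"):
        if 'nose' not in t and 'deck' not in t:
            for d in r.regions_of(t,s)[:3]:
                P,_=cloud(s,d['region'])
                print(t,round(d['confidence'],2),np.round(d['location']),len(P),np.median(P,0).round(3) if len(P) else '', np.percentile(P,[2,98],axis=0).round(3).tolist() if len(P) else '')
        if t!='tape':
            print('   pin',t,[(round(d['confidence'],2),np.round(d['location'],1).tolist()) for d in r.pinpoint(t,s)[:3]])
E
cd pics; python3 -c "
import cv2,numpy as np
a=[cv2.imread(n+'0.png') for n in('scene','side')]
cv2.imwrite('both.png',cv2.resize(np.vstack(a),(400,600)))"
```

```text
{'t': 0.0, 'joint_pos': array([-9.54896629e-02,  4.94190815e-01,  1.34616587e+00, -4.70584905e-06,
        1.30251041e+00, -9.55080728e-02]), 'qd': array([-0.0004268 ,  0.00127519, -0.00061607,  0.00026223,  0.00051829,
        0.00159539]), 'joint_efforts': array([-1.07322368e-03, -8.78814626e+01, -3.81857479e+01,  7.05250050e-02,
        5.33505273e-02, -1.50444166e-04]), 'ee_pos': array([6.24546345e-01, 5.13299007e-05, 1.74821791e-01]), 'orientation': array([-3.14032358e+00, -1.17019930e-04,  1.57081591e+00]), 'wrist_force': array([-0.34930989, -0.06489199,  0.73103925]), 'ft_torque': array([0.02770906, 0.04737423, 0.05820038]), 'gripper_force': 0.0, 'gripper_width': 0.9973062760427664} 0.0188
scene [-0.208 -0.764  0.687]
latch_a 0.96 [337. 250.] 832 [ 0.444 -0.367  0.029] [[0.405, -0.384, 0.0], [0.526, -0.337, 0.045]]
latch_a 0.7 [368. 277.] 883 [ 0.434 -0.459  0.028] [[0.401, -0.48, 0.003], [0.489, -0.431, 0.046]]
   pin latch_a [(0.95, [334.4, 255.3]), (0.61, [369.1, 277.9]), (0.27, [281.5, 242.0])]
stand_green 0.9 [278. 201.] 1267 [ 0.485 -0.155  0.033] [[0.428, -0.191, 0.005]
[... 2022 characters left out ...]
9, -0.387, 0.001], [0.523, -0.346, 0.045]]
   pin grease []
   pin latch_a_nose [(0.97, [297.3, 292.0]), (0.44, [276.4, 288.9])]
   pin stand_green_deck [(0.58, [276.5, 209.9])]
   pin stand_yellow_deck [(0.82, [265.3, 230.2])]
wrist [0.625 0.067 0.385]
   pin latch_a []
stand_green 0.81 [193. 322.] 1436 [ 0.53  -0.152  0.053] [[0.499, -0.189, 0.004], [0.572, -0.056, 0.165]]
   pin stand_green [(0.67, [145.4, 12.6]), (0.65, [169.6, 301.5])]
   pin stand_yellow []
   pin turned_part []
grease 0.57 [141.  20.] 4105 [0.493 0.16  0.035] [[0.451, 0.137, 0.007], [0.527, 0.177, 0.037]]
   pin grease [(0.9, [144.0, 13.3])]
   pin latch_a_nose []
   pin stand_green_deck []
   pin stand_yellow_deck []
```

View pics/scene0.png

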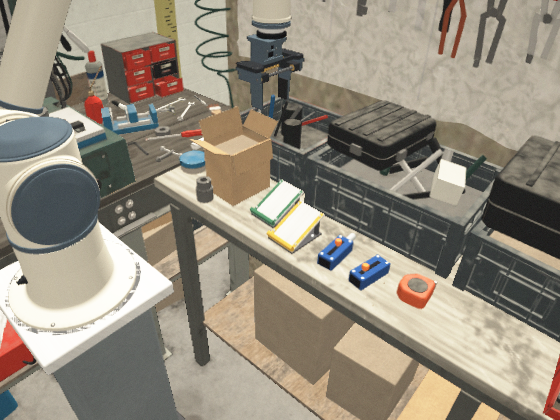

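View pics/side0.png

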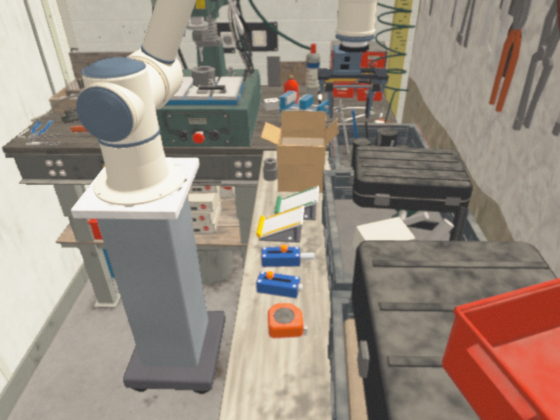

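The scene and side views show the bolt-out latch next to the yellow stand (scene pixel 337,250) and the drawn-in latch beside it, nearer the tape (368,277). The green stand is next to the carton (278,201) and yellow is to its right (296,228). Next I'll rise, turn the wrist 90° and look from above.

Request:
{"name": "apply_moves", "arguments": {"targets": [[[0,0,0.04,0,0,0,0],[0,0,0.08,0,0,0,0],[0,0,0.12,0,0,-0.03,0],[0,0,0.155,0,0,-0.07,0],[-0.02,-0.03,0.155,0,0,-0.11,0],[-0.04,-0.06,0.155,0,0,-0.15,0],[-0.06,-0.09,0.155,0,0,-0.19,0],[-0.08,-0.12,0.155,0,0,-0.23,0],[-0.1,-0.15,0.155,0,0,-0.27,0],[-0.12,-0.17,0.155,0,0,-0.3,0],[-0.14,-0.19,0.155,0,0,-0.34,0],[-0.16,-0.21,0.155,0,0,-0.38,0]]]}}

```text
t: 3.25
ee_pos: [0.4638, -0.2109, 0.3305]
orientation: [3.141, -0.0, 0.372]
wrist_force: [1.5, -0.1, -0.4]
gripper_width: 0.999
gripper_force: 0.0
```

Request:
{"name": "apply_moves", "arguments": {"targets": [[[-0.02,-0.02,0,0,0,-0.04,0],[-0.04,-0.05,0,0,0,-0.08,0],[-0.06,-0.08,0,0,0,-0.12,0],[-0.06,-0.08,0,0,0,-0.12,0],[-0.06,-0.08,0,0,0,-0.12,0],[-0.06,-0.08,0,0,0,-0.12,0]]]}}

```text
t: 3.75
ee_pos: [0.405, -0.2899, 0.3305]
orientation: [-3.141, -0.0, 0.002]
wrist_force: [-0.4, 0.4, -0.1]
gripper_width: 0.998
gripper_force: 0.0
```

Run:
```python
from h import *
o=r.get_obs(); print(o['ee_pos'],o['orientation'],o['joint_pos'],o['t'])
s=cam('wrist'); save(s,'w1.png'); print(s['mtx'],s['W'].round(3))
for t in ("latch_a","stand_green","stand_yellow"):
    for d in r.regions_of(t,s)[:3]:
        P,_=cloud(s,d['region']); print(t,round(d['confidence'],2),np.round(d['location']),np.percentile(P,[2,50,98],axis=0).round(3).tolist())
for t in ("latch_a_nose","stand_green_deck","stand_yellow_deck","latch_a"):
    for d in r.pinpoint(t,s)[:3]: print(t,round(d['confidence'],2),np.round(d['location'],1),atz(s,d['location'],0.014 if 'deck' in t else 0).round(4))
# carton
for n in('scene','side','wrist'):
    q=cam(n); P,c=cloud(q); m=(P[:,0]>.36)&(P[:,0]<.6)&(P[:,1]>-.2)&(P[:,1]<.13)&(P[:,2]>.065)&(P[:,2]<.26)
    Q=P[m]; 
    if len(Q):
        for a,b in((.065,.1),(.1,.13),(.13,.16),(.16,.26)):
            k=Q[(Q[:,2]>a)&(Q[:,2]<b)]
            if len(k): print(n,a,len(k),np.percentile(k,[0.5,5,50,95],axis=0).round(3).tolist())
```

```text
[ 0.40502762 -0.28989449  0.330457  ] [-3.14137079e+00 -2.25904708e-04  1.86697624e-03] [-7.41408254e-01  1.87344045e-01  1.39240964e+00  3.16229949e-04
  1.56182278e+00  8.27518237e-01] 3.75
[[335.09389703   0.         279.7841181 ]
 [  0.         335.09389703 206.3637936 ]
 [  0.           0.           1.        ]] [[ 0.002 -0.97  -0.243  0.473]
 [-1.    -0.002  0.001 -0.291]
 [-0.001  0.243 -0.97   0.54 ]
 [ 0.     0.     0.     1.   ]]
latch_a 0.71 [326. 130.] [[0.409, -0.381, 0.015], [0.46, -0.36, 0.03], [0.523, -0.342, 0.047]]
latch_a 0.65 [390. 137.] [[0.408, -0.477, 0.006], [0.454, -0.451, 0.03], [0.496, -0.43, 0.047]]
stand_green 0.92 [183. 109.] [[0.431, -0.193, 0.005], [0.492, -0.155, 0.037], [0.54, -0.115, 0.06]]
stand_green 0.62 [392. 135.] [[0.409, -0.477, 0.009], [0.454, -0.451, 0.03], [0.495, -0.43, 0.047]]
stand_yellow 0.8 [253. 139.] [[0.391, -0.288, 0.015], [0.451, -0.249, 0.038], [0.5, -0.21, 0.06]]
latch_a_nose 0.6 [394.9 109.3] [ 0.4932 -0.4681  0.    ]
stand_green_deck 0.92 [188.7 143.3] [ 0.4417 -0.1495  0.014 ]
stand_yellow_deck 0.74 [248.9 170.1] [ 0.4004 -0
[... 726 characters left out ...]
508, -0.062, 0.126], [0.593, 0.049, 0.129]]
side 0.13 1210 [[0.416, -0.2, 0.13], [0.426, -0.189, 0.131], [0.505, -0.028, 0.145], [0.593, 0.055, 0.158]]
side 0.16 1016 [[0.39, -0.058, 0.16], [0.398, -0.043, 0.162], [0.505, 0.058, 0.176], [0.587, 0.068, 0.199]]
wrist 0.065 1714 [[0.431, -0.198, 0.065], [0.455, -0.15, 0.067], [0.587, -0.064, 0.081], [0.593, -0.019, 0.097]]
wrist 0.1 10233 [[0.432, -0.198, 0.101], [0.44, -0.107, 0.107], [0.504, -0.015, 0.128], [0.587, 0.033, 0.13]]
wrist 0.13 6658 [[0.414, -0.199, 0.13], [0.42, -0.193, 0.13], [0.532, -0.059, 0.149], [0.596, 0.012, 0.158]]
wrist 0.16 2910 [[0.387, -0.057, 0.16], [0.39, -0.053, 0.161], [0.41, -0.024, 0.167], [0.583, 0.019, 0.178]]
```

View pics/w1.png

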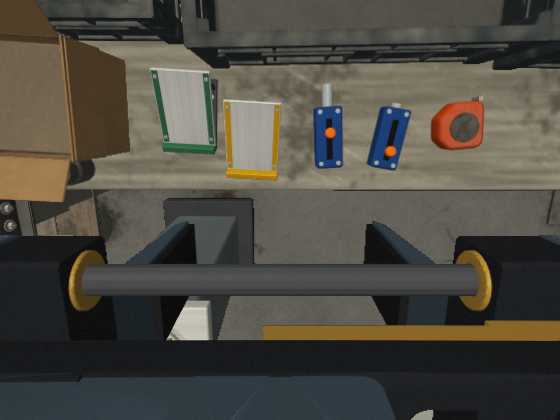

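The wrist view shows both latches with their bolt ends away from the robot. The bolt-out one is at (328,135). The drawn-in one is at (388,138), turned slightly clockwise. The decks are at (185,110) green and (252,140) yellow, with ledges nearest the robot, and the carton wall is left of column 128. Now I'll fit exact poses.

```bash
cat > fit.py <<'E'
from h import *
def rect(p2):
    (c,(w,h),a)=cv2.minAreaRect(p2.astype(np.float32)*1000)
    if w<h: w,h,a=h,w,a+90
    a=(a+90)%180-90
    return np.array(c)/1000,w,h,a
def trim(p,n=2):  # drop isolated points
    from scipy.spatial import cKDTree
    t=cKDTree(p); d=t.query(p,k=6)[0][:,-1]; return p[d<np.median(d)*2.5]
def box(P,lo,hi): return P[np.all((P>lo)&(P<hi),axis=1)]
E
python3 - <<'E'
from fit import *
def proc(n):
    s=cam(n); P,c=cloud(s); print('==',n)
    for nm,lo,hi in(('out',(.40,-.40,.026),(.54,-.325,.034)),('in',(.39,-.50,.026),(.54,-.415,.034))):
        Q=box(P,lo,hi); print(nm,len(Q),'z',np.median(Q[:,2]).round(4),rect(trim(Q[:,:2])))
    for nm,lo,hi in(('green',(.42,-.21,.016),(.56,-.095,.064)),('yellow',(.37,-.305,.016),(.52,-.2,.064))):
        m=np.all((P>lo)&(P<hi),axis=1); Q=P[m]; C=c[m].astype(int)
        w=(C.max(1)-C.min(1)<35)&(C.min(1)>110)
        A=Q[w]
        for _ in range(4):
            ctr=A.mean(0); u,sv,vt=np.linalg.svd(A-ctr,full_matrices=False); nn=vt[2]*np.sign(vt[2][2]); A=Q[abs((Q-ctr)@nn)<.003] if _<3 else A
        x=np.array([0,0,1])-nn*nn[2]; x/=np.linalg.norm(x); y=np.cross(nn,x)
        p2=np.stack([(A-ctr)@x,(A-ctr)@y],1); cc,W,H,a=rect(trim(p2))
        print(nm,len(A),'tilt',np.degrees(np.arccos(nn[2])).round(2),'yaw',np.degrees(np.arctan2(x[1],x[0])).round(2),'centre',(ctr+x*cc[0]+y*cc[1]).round(4),W,H,a)
        # extents up slope / across
        e=np.percentile(p2,[.5,99.5],axis=0)
        print('  ext',e.round(4).tolist(),'lowmid',(ctr+x*e[0,0]+y*e[:,1].mean()).round(4),'himid',(ctr+x*e[1,0]+y*e[:,1].mean()).round(4))
    Q=box(P,(.40,-.11,.05),(.6,-.03,.2))
    for x0 in(.40,.43,.46,.49,.52,.55):
        k=Q[abs(Q[:,0]-x0)<.012]
        if len(k)>5:print('carton x',x0,[(b,k[abs(k[:,2]-b)<.012][:,1].min().round(3)) for b in(.07,.095,.12,.145,.17) if (abs(k[:,2]-b)<.012).any()])
for n in('wrist','scene','side'): proc(n)
s=cam('wrist')
for t in ("latch_a","latch_a_nose","stand_green_deck","stand_yellow_deck"):
    for d in r.pinpoint(t,s)[:2]: print(t,d['confidence'],atz(s,d['location'],0.014 if 'deck' in t else 0).round(4))
E
```

```text
== wrist
out 1515 z 0.0304 (array([ 0.45167767, -0.36249045]), 90.56132507324219, 38.871795654296875, 2.5957932472229004)
in 1572 z 0.0303 (array([ 0.4499968 , -0.45548022]), 91.3622055053711, 41.70410919189453, -10.029861450195312)
green 4036 tilt 24.93 yaw -2.87 centre [ 0.4913 -0.1532  0.0383] 111.86942291259766 80.02357482910156 -0.19000244140625
  ext [[-0.0604, -0.0394], [0.0495, 0.0393]] lowmid [ 0.4413 -0.151   0.015 ] himid [ 0.5408 -0.156   0.0613]
yellow 3662 tilt 24.89 yaw -2.89 centre [ 0.4506 -0.2488  0.0378] 111.76229095458984 79.78121948242188 -0.30959320068359375
  ext [[-0.0606, -0.0395], [0.0495, 0.0395]] lowmid [ 0.401  -0.2463  0.0148] himid [ 0.5006 -0.2513  0.0611]
carton x 0.4 [(0.17, np.float64(-0.048))]
carton x 0.43 [(0.07, np.float64(-0.054)), (0.095, np.float64(-0.066)), (0.12, np.float64(-0.065)), (0.145, np.float64(-0.061)), (0.17, np.float64(-0.045))]
carton x 0.46 [(0.07, np.float64(-0.055)), (0.095, np.float64(-0.067)), (0.12, np.float64(-0.066)), (0.145, np.float64(-0.063))]
carton x 0.49 [(0.07, np.float64(-0.057)), (0.095, np.float64(-0.069)), (0.
[... 2558 characters left out ...]
oat64(-0.052))]
carton x 0.46 [(0.07, np.float64(-0.058)), (0.095, np.float64(-0.069)), (0.12, np.float64(-0.071)), (0.145, np.float64(-0.063))]
carton x 0.49 [(0.07, np.float64(-0.059)), (0.095, np.float64(-0.068)), (0.12, np.float64(-0.071)), (0.145, np.float64(-0.064))]
carton x 0.52 [(0.07, np.float64(-0.06)), (0.095, np.float64(-0.072)), (0.12, np.float64(-0.071)), (0.145, np.float64(-0.068))]
carton x 0.55 [(0.07, np.float64(-0.064)), (0.095, np.float64(-0.074)), (0.12, np.float64(-0.073)), (0.145, np.float64(-0.068))]
latch_a 0.7 [ 0.4574 -0.3659  0.    ]
latch_a 0.69 [ 0.4486 -0.4557  0.    ]
latch_a_nose 0.68 [ 0.4917 -0.463   0.    ]
stand_yellow_deck 0.81 [ 0.398  -0.2437  0.014 ]
```

Request:
{"name": "apply_moves", "arguments": {"targets": [[[0.011,-0.04,0,0,0,-0.02,0.3],[0.022,-0.08,0,0,0,-0.04,0.3],[0.033,-0.12,0,0,0,-0.055,0.3],[0.045,-0.16,-0.02,0,0,-0.055,0.3],[0.045,-0.165,-0.06,0,0,-0.055,0.3],[0.045,-0.165,-0.1,0,0,-0.055,0.3],[0.045,-0.165,-0.14,0,0,-0.055,0.3],[0.045,-0.165,-0.18,0,0,-0.055,0.3],[0.045,-0.165,-0.22,0,0,-0.055,0.3],[0.045,-0.165,-0.24,0,0,-0.055,0.3],[0.045,-0.165,-0.25,0,0,-0.055,0.3],[0.045,-0.165,-0.25,0,0,-0.055,0.3]]]}}

```text
t: 5.7
ee_pos: [0.4493, -0.4541, 0.0784]
orientation: [-3.139, 0.003, -0.172]
wrist_force: [0.6, 0.2, -0.0]
gripper_width: 0.702
gripper_force: 0.0
```

Request:
{"name": "apply_moves", "arguments": {"targets": [[[0,0,-0.02,0,0,0,0.3],[0,0,-0.04,0,0,0,0.3],[0,0,-0.055,0,0,0,0.3],[0,0,-0.066,0,0,0,0.3],[0,0,-0.0735,0,0,0,0.3],[0,0,-0.0735,0,0,0,0.3],[0,0,-0.0735,0,0,0,0.4],[0,0,-0.0735,0,0,0,0.5],[0,0,-0.0735,0,0,0,0.6],[0,0,-0.0735,0,0,0,0.7],[0,0,-0.0735,0,0,0,0.7],[0,0,-0.0735,0,0,0,0.7]]], "squeeze": 25}}

```text
t: 6.7
ee_pos: [0.4501, -0.4551, 0.0072]
orientation: [3.141, -0.0, -0.171]
wrist_force: [0.1, 0.5, -0.3]
gripper_width: 0.308
gripper_force: 0.0
```

Run:
```python
from fit import *
print(r.get_obs()['gripper_width'])
out=[]
for n in('scene','side'):
    s=cam(n); P,c=cloud(s)
    for d in r.regions_of('latch_a',s)[:3]:
        Q,_=cloud(s,d['region']); print(n,d['confidence'],d['location'],np.percentile(Q,[2,50,98],axis=0).round(3).tolist())
    u,v=(350,255) if n=='scene' else (278,275)
    out.append(cv2.resize(s['pixels'][v-60:v+60,u-60:u+60,::-1],(400,400),interpolation=cv2.INTER_CUBIC))
cv2.imwrite('pics/g1.png',np.hstack(out))
```

```text
0.3079618896727987
scene 0.91 [335.7, 251.5] [[0.404, -0.384, 0.001], [0.442, -0.367, 0.029], [0.52, -0.342, 0.046]]
scene 0.9 [364.4, 274.6] [[0.401, -0.48, 0.003], [0.427, -0.462, 0.027], [0.484, -0.431, 0.046]]
scene 0.29 [349.8, 238.7] [[0.45, -0.369, 0.015], [0.5, -0.362, 0.025], [0.528, -0.354, 0.048]]
side 0.71 [298.0, 258.4] [[0.472, -0.385, 0.002], [0.493, -0.371, 0.021], [0.527, -0.347, 0.032]]
side 0.69 [282.4, 285.6] [[0.411, -0.482, 0.005], [0.458, -0.47, 0.028], [0.498, -0.441, 0.032]]
```

View pics/g1.png

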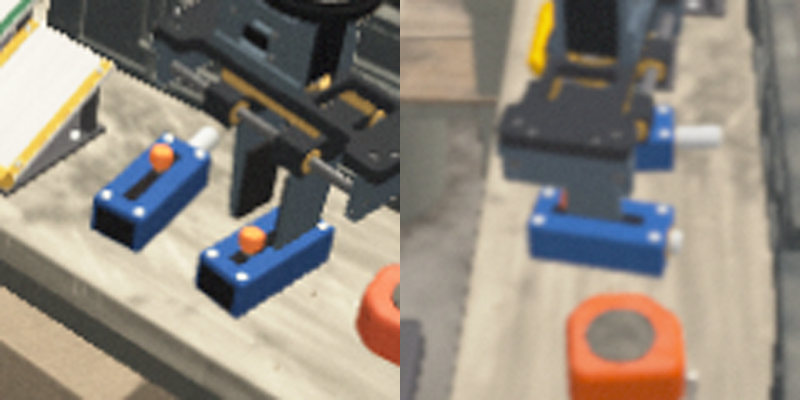

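The picture shows the fingers at or above the latch's top: the right finger ends on the top face around (295,245), not beside it. I'll measure where the fingertips really are.

Run:
```python
from fit import *
print(r.get_obs()['ee_pos'],r.get_obs()['joint_pos'])
for n in('scene','side'):
    s=cam(n); P,c=cloud(s); c=c.astype(int)
    m=np.all((P>(.40,-.52,.0))&(P<(.50,-.385,.16)),axis=1)
    Q,C=P[m],c[m]
    f=(C.max(1)-C.min(1)<45)&(Q[:,2]>.034)
    f=f
    for z in np.arange(.035,.16,.01):
        k=Q[f&(abs(Q[:,2]-z)<.005)]
        if len(k): print(n,z.round(3),len(k),np.percentile(k[:,:2],[2,98],axis=0).round(3).tolist(),'y-hist',np.histogram(k[:,1],np.arange(-.52,-.38,.01))[0])
    # expected projection of fingertip
    for y in(-.014,0,.014):
        for h in (0.007,0.05):
            p=np.array([.45,-.455+y,h,1]); q=np.linalg.inv(s['W'])@p
            print(n,y,h,cv2.projectPoints(q[:3].reshape(1,3),np.zeros(3),np.zeros(3),np.array(s['mtx']),np.array(s['D']))[0].ravel().round(1))
```

```text
[ 0.44999813 -0.45497698  0.00693601] [-8.84181988e-01  7.02935910e-01  1.46576270e+00  2.15943959e-05
  9.72926139e-01  8.58069350e-01]
scene 0.035 2 [[0.425, -0.446], [0.425, -0.445]] y-hist [0 0 0 0 0 0 0 2 0 0 0 0 0 0]
scene 0.045 31 [[0.426, -0.469], [0.466, -0.432]] y-hist [ 0  0  0  0  1  5  0  8 17  0  0  0  0  0]
scene 0.055 86 [[0.428, -0.479], [0.464, -0.43]] y-hist [ 0  0  0  0 34  7  0 12 31  2  0  0  0  0]
scene 0.065 80 [[0.428, -0.479], [0.465, -0.43]] y-hist [ 0  0  0  0 34  3  0 10 30  3  0  0  0  0]
scene 0.075 91 [[0.428, -0.48], [0.463, -0.428]] y-hist [ 0  0  0  4 34  9  0  9 31  4  0  0  0  0]
scene 0.085 90 [[0.426, -0.481], [0.459, -0.428]] y-hist [ 0  0  0  6 35  8  0  4 32  5  0  0  0  0]
scene 0.095 82 [[0.427, -0.481], [0.453, -0.427]] y-hist [ 0  0  0  5 29  9  0  0 32  7  0  0  0  0]
scene 0.105 69 [[0.427, -0.48], [0.468, -0.427]] y-hist [ 0  0  0  2 21  4  0  1 34  7  0  0  0  0]
scene 0.115 33 [[0.428, -0.487], [0.465, -0.424]] y-hist [ 0  0  1  1  2  0  0  0 23  6  0  0  0  0]
scene 0.125 46 [[0.406, -0.492], [0.453, -0.418]] y-hist [ 0  0 10  8  3 
[... 847 characters left out ...]
]] y-hist [0 0 0 5 2 0 0 0 0 0 0 0 0 0]
side 0.115 1 [[0.476, -0.434], [0.476, -0.434]] y-hist [0 0 0 0 0 0 0 0 1 0 0 0 0 0]
side 0.125 27 [[0.435, -0.444], [0.498, -0.386]] y-hist [ 0  0  0  0  0  0  0  9 10  0  0  0  0  8]
side 0.135 47 [[0.474, -0.5], [0.498, -0.386]] y-hist [ 0  2  4  0  0  1  2 18  2  1  0  2  5 10]
side 0.145 325 [[0.411, -0.498], [0.496, -0.388]] y-hist [ 0  3 35 93 58 14 12 20 27 21  4 10  9 19]
side 0.155 51 [[0.426, -0.501], [0.494, -0.399]] y-hist [ 0  2  2  6 23  2  2  2  1  1  2  4  4  0]
side -0.014 0.007 [277.6 291.5]
side -0.014 0.05 [277.2 276.7]
side 0 0.007 [277.9 286.9]
side 0 0.05 [277.5 272.1]
side 0.014 0.007 [278.2 282.4]
side 0.014 0.05 [277.8 267.7]
```

Depth puts the fingertips at about z = 0.048 while the reported TCP z is 0.007. So the real tips are about 41 mm short of the reported TCP, and the body height agrees with that. I'll reopen and go down the missing distance slowly, watching the force.

Request:
{"name": "apply_moves", "arguments": {"targets": [[[0,0,0,0,0,0,0.3],[0,0,0,0,0,0,0.3],[0,0,0,0,0,0,0.3],[0,0,0,0,0,0,0.3],[0,0,-0.01,0,0,0,0.3],[0,0,-0.02,0,0,0,0.3],[0,0,-0.028,0,0,0,0.3],[0,0,-0.034,0,0,0,0.3],[0,0,-0.038,0,0,0,0.3],[0,0,-0.04,0,0,0,0.3],[0,0,-0.04,0,0,0,0.3]]]}}

```text
t: 7.92
ee_pos: [0.4498, -0.4548, -0.0337]
orientation: [-3.141, 0.001, -0.171]
wrist_force: [0.1, 0.0, -0.2]
gripper_width: 0.701
gripper_force: 0.0
```

Run:
```python
from fit import *
o=r.get_obs(); print(o['ee_pos'],o['wrist_force'],o['gripper_width'])
out=[]
for n in('scene','side'):
    s=cam(n)
    P,c=cloud(s); c=c.astype(int); m=np.all((P>(.41,-.51,.0))&(P<(.49,-.395,.1)),axis=1)&(c.max(1)-c.min(1)<45)&(c.max(1)<110)
    print(n,[(z.round(3),((abs(P[m][:,2]-z)<.0025)&(P[m][:,1]<-.483)).sum()) for z in np.arange(.0025,.06,.005)])
    u,v=(350,255) if n=='scene' else (278,275)
    out.append(cv2.resize(s['pixels'][v-60:v+60,u-60:u+60,::-1],(400,400),interpolation=cv2.INTER_CUBIC))
cv2.imwrite('pics/g2.png',np.hstack(out))
```

```text
[ 0.44981772 -0.45477837 -0.03367515] [ 0.10823042  0.0067301  -0.18936541] 0.7014509773453654
scene [(np.float64(0.002), np.int64(0)), (np.float64(0.008), np.int64(4)), (np.float64(0.012), np.int64(9)), (np.float64(0.017), np.int64(19)), (np.float64(0.022), np.int64(21)), (np.float64(0.027), np.int64(20)), (np.float64(0.032), np.int64(17)), (np.float64(0.038), np.int64(20)), (np.float64(0.042), np.int64(18)), (np.float64(0.047), np.int64(20)), (np.float64(0.052), np.int64(19)), (np.float64(0.057), np.int64(17))]
side [(np.float64(0.002), np.int64(0)), (np.float64(0.008), np.int64(0)), (np.float64(0.012), np.int64(11)), (np.float64(0.017), np.int64(28)), (np.float64(0.022), np.int64(24)), (np.float64(0.027), np.int64(23)), (np.float64(0.032), np.int64(28)), (np.float64(0.038), np.int64(27)), (np.float64(0.042), np.int64(27)), (np.float64(0.047), np.int64(11)), (np.float64(0.052), np.int64(0)), (np.float64(0.057), np.int64(0))]
```

View pics/g2.png

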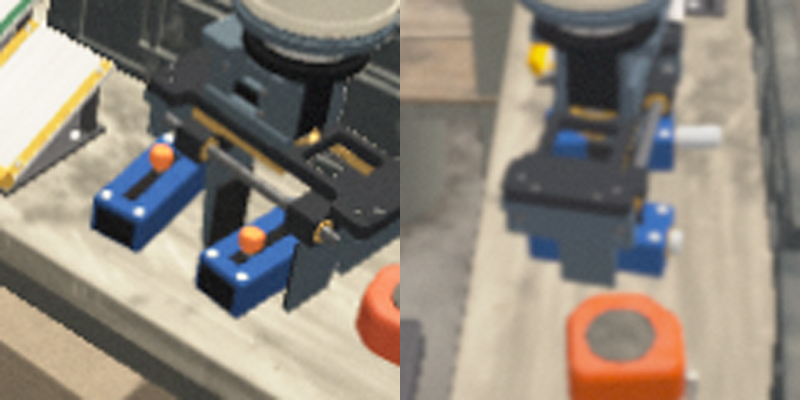

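The fingers now straddle the latch, with the tips at about 10 mm (left finger at (225,240), right at (305,300)). I'll lower 4 mm and close.

Request:
{"name": "apply_moves", "arguments": {"targets": [[[0,0,-0.002,0,0,0,0.3],[0,0,-0.004,0,0,0,0.3],[0,0,-0.004,0,0,0,0.4],[0,0,-0.004,0,0,0,0.47],[0,0,-0.004,0,0,0,0.54],[0,0,-0.004,0,0,0,0.6],[0,0,-0.004,0,0,0,0.65],[0,0,-0.004,0,0,0,0.65],[0,0,-0.004,0,0,0,0.65]]], "squeeze": 25}}

```text
t: 8.77
ee_pos: [0.45, -0.455, -0.037]
orientation: [3.142, -0.0, -0.171]
wrist_force: [1.1, -0.5, 1.0]
gripper_width: 0.436
gripper_force: 25.0
```

```bash
cat > plan.py <<'E'
from fit import *
D={'g':np.array([.4412,-.1508,.0145]),'y':np.array([.4006,-.2465,.0145])}
Rd=R.from_euler('zy',[-3,-25],degrees=True)
def tcp(k,x,y,z,off=0.037,lx=0):
    return D[k]+Rd.apply([x-lx,y,z-off])
def rel(k,x,y,z,p0,R0,**a):
    return (tcp(k,x,y,z,**a)-p0).round(4),((Rd*R.from_euler('x',180,degrees=True))*R0.inv()).as_rotvec().round(4)/np.pi
E
python3 - <<'E'
from plan import *
R0=R.from_euler('xyz',[np.pi,0,-.171]); p0=np.array([.45,-.455,-.037])
for w in((.06,-.014,.12),(.053,-.014,.05),(.053,-.014,.005),(.045,-.014,0)): print(w,tcp('g',*w).round(4),*rel('g',*w,p0,R0))
E
```

```text
(0.06, -0.014, 0.12) [ 0.4598 -0.1679  0.1147] [0.0098 0.2871 0.1517] [-0.00824423 -0.13871945  0.03717859]
(0.053, -0.014, 0.05) [ 0.483  -0.1676  0.0483] [0.033  0.2874 0.0853] [-0.00824423 -0.13871945  0.03717859]
(0.053, -0.014, 0.005) [ 0.502  -0.1676  0.0076] [0.052  0.2874 0.0446] [-0.00824423 -0.13871945  0.03717859]
(0.045, -0.014, 0) [ 4.969e-01 -1.671e-01 -4.000e-04] [0.0469 0.2879 0.0366] [-0.00824423 -0.13871945  0.03717859]
```

Request:
{"name": "apply_moves", "arguments": {"targets": [[[0,0,0.01,0,0,0,0.65],[0,0,0.03,0,0,0,0.65],[0,0,0.06,0,0,0,0.65],[0,0,0.09,0,0,0,0.65],[0,0,0.12,0,0,0,0.65],[0,0,0.15,0,0,0,0.65],[0,0,0.18,0,0,0,0.65],[0,0,0.21,0,0,0,0.65],[0,0,0.24,0,0,0,0.65],[0,0,0.26,0,0,0,0.65],[0,0,0.27,0,0,0,0.65],[0,0,0.27,0,0,0,0.65]]]}}

```text
t: 9.77
ee_pos: [0.4505, -0.4555, 0.2353]
orientation: [3.139, -0.003, -0.171]
wrist_force: [-0.3, 0.6, -4.3]
gripper_width: 0.438
gripper_force: 25.0
```

Request:
{"name": "apply_moves", "arguments": {"targets": [[[-0.001,0.015,0.005,-0.0004,-0.007,0.002,0.65],[-0.002,0.045,0.01,-0.001,-0.021,0.006,0.65],[-0.003,0.08,0.01,-0.002,-0.038,0.01,0.65],[-0.004,0.115,0.01,-0.003,-0.055,0.015,0.65],[-0.005,0.15,0.01,-0.004,-0.072,0.0195,0.65],[-0.006,0.185,0.01,-0.005,-0.089,0.024,0.65],[-0.007,0.22,0.01,-0.006,-0.106,0.0285,0.65],[-0.008,0.25,0.01,-0.007,-0.12,0.0325,0.65],[-0.009,0.272,0.01,-0.0078,-0.131,0.035,0.65],[-0.01,0.287,0.01,-0.0082,-0.1387,0.0372,0.65],[-0.01,0.287,0.01,-0.0082,-0.1387,0.0372,0.65],[-0.01,0.287,0.01,-0.0082,-0.1387,0.0372,0.65]]]}}

```text
t: 10.77
ee_pos: [0.4388, -0.1669, 0.2417]
orientation: [-3.116, -0.433, -0.058]
wrist_force: [0.5, 0.5, -4.7]
gripper_width: 0.437
gripper_force: 25.0
```

Run:
```python
from plan import *
o=r.get_obs(); print(o['ee_pos'],o['orientation'],o['joint_pos'].round(2),o['gripper_width'])
Rt=R.from_euler('xyz',o['orientation'])
print('latch est',o['ee_pos']+Rt.apply([0,0,-.037]), 'in deck',Rd.inv().apply(o['ee_pos']+Rt.apply([0,0,-.037])-D['g']))
# measure held latch: blue points in latch frame & gripper body extents
La=Rt*R.from_euler('x',180,degrees=True); L0=o['ee_pos']+Rt.apply([0,0,-.037])
for n in('scene','side'):
    s=cam(n); P,c=cloud(s); c=c.astype(int); q=La.inv().apply(P-L0)
    m=(c[:,2]>c[:,0]+50)&(c[:,2]>c[:,1]+30)&np.all(abs(q-[0,0,.015])<[.06,.035,.03],axis=1)
    print(n,m.sum(),np.percentile(q[m],[1,50,99],axis=0).round(4).tolist())
    b=np.all((q>(-.08,-.15,.07))&(q<(.08,.15,.16)),axis=1); print('body',b.sum(),np.percentile(q[b],[.5,99.5],axis=0).round(3).tolist())
```

```text
[ 0.43882837 -0.16690875  0.24166775] [-3.11560732 -0.43336595 -0.05835341] [-0.73  0.01  1.96  0.38  0.88  0.69] 0.4368075830019837
latch est [ 0.42326665 -0.16696263  0.27523604] in deck [ 0.09465582 -0.01122411  0.24388607]
scene 295 [[-0.0463, -0.0206, 0.0038], [-0.0305, -0.0168, 0.0273], [0.0395, 0.0181, 0.032]]
body 2837 [[-0.04, -0.089, 0.08], [0.035, 0.087, 0.158]]
side 317 [[-0.0401, -0.0259, 0.0039], [0.0236, -0.0201, 0.022], [0.0468, 0.0136, 0.0315]]
body 1798 [[-0.034, -0.093, 0.08], [0.041, 0.08, 0.159]]
```

Request:
{"name": "apply_moves", "arguments": {"targets": [[[0.005,0,-0.02,0,0,0,0.65],[0.01,0,-0.05,0,0,0,0.65],[0.016,0,-0.08,0,0,0,0.65],[0.023,0,-0.11,0,0,0,0.65],[0.03,0,-0.14,0,0,0,0.65],[0.036,0,-0.165,0,0,0,0.65],[0.041,0,-0.185,0,0,0,0.65],[0.043,0,-0.195,0,0,0,0.65],[0.043,0,-0.195,0,0,0,0.65],[0.043,0,-0.195,0,0,0,0.65]]]}}

```text
t: 11.7
ee_pos: [0.4831, -0.1683, 0.0471]
orientation: [-3.116, -0.434, -0.059]
wrist_force: [0.6, 0.3, -4.4]
gripper_width: 0.439
gripper_force: 25.0
```

```bash
cat > chk.py <<'E'
import sys
from plan import *
k=sys.argv[1]; pos=len(sys.argv)>2
o=r.get_obs(); print(o['t'],o['ee_pos'].round(4),np.degrees(o['orientation']).round(2),o['wrist_force'].round(1))
Rt=R.from_euler('xyz',o['orientation']); L0=o['ee_pos']+Rt.apply([0,0,-.037])
print('in deck',Rd.inv().apply(L0-D[k]).round(4))
t=Rd*R.from_euler('x',180,degrees=True); print('turn to fix (units)',((t*Rt.inv()).as_rotvec()/np.pi).round(4))
for n in('scene','side'):
    s=cam(n); P,c=cloud(s); c=c.astype(int); q=Rd.inv().apply(P-D[k])
    m=(c[:,2]>c[:,0]+50)&(c[:,2]>c[:,1]+30)&np.all((q>(-.01,-.045,-.005))&(q<(.14,.05,.11)),axis=1)
    Q=q[m]
    if m.sum()>20: print(n,m.sum(),np.percentile(Q,[1,50,99],axis=0).round(4).tolist())
    if pos:
        T=Q[Q[:,2]>np.percentile(Q[:,2],97)-.005]
        if len(T)>20: print('  top z',np.median(T[:,2]).round(4),rect(trim(T[:,:2])), 'tilt fit',np.linalg.lstsq(np.c_[T[:,:2],np.ones(len(T))],T[:,2],rcond=None)[0].round(3))
E
python3 chk.py g
```

```text
11.7 [ 0.4831 -0.1683  0.0471] [-178.52  -24.88   -3.39] [ 0.6  0.3 -4.4]
in deck [ 0.0527 -0.0148  0.0489]
turn to fix (units) [-0.0004 -0.0005  0.0002]
scene 190 [[0.0072, -0.0348, 0.0532], [0.0203, -0.0283, 0.0774], [0.0399, 0.0022, 0.082]]
side 249 [[0.0142, -0.0393, 0.0556], [0.0765, -0.0335, 0.076], [0.0986, 0.003, 0.0821]]
```

My deck rotation composed the axes in the wrong order ('zy' should be intrinsic 'ZY'), which gives a 1.3° roll error. I'll correct it before touching down.

```bash
sed -i "s/'zy'/'ZY'/" plan.py; python3 chk.py g
python3 - <<'E'
from plan import *
o=r.get_obs()
p0=np.array([.483,-.168,.048]); R0=R.from_euler('xyz',o['orientation'])
for w in((.053,-.014,.05),(.053,-.014,.02),(.053,-.014,.006),(.053,-.014,.003),(.045,-.014,0.001),(.042,-.014,.001)): print(w,*rel('g',*w,p0,R0))
E
```

```text
11.8 [ 0.4834 -0.1686  0.0485] [-178.61  -25.     -3.34] [-0.1  0.8 -3.9]
in deck [ 0.0534 -0.0163  0.0496]
turn to fix (units) [-0.007   0.0004 -0.0014]
scene 193 [[0.008, -0.037, 0.0536], [0.0211, -0.0309, 0.0782], [0.0402, -0.0003, 0.0828]]
side 249 [[0.0137, -0.0405, 0.0551], [0.0768, -0.0355, 0.0755], [0.0989, 0.0, 0.0818]]
(0.053, -0.014, 0.05) [-0.0001  0.001   0.0007] [-0.00681183  0.00057296 -0.00143239]
(0.053, -0.014, 0.02) [ 0.0126  0.0003 -0.0265] [-0.00681183  0.00057296 -0.00143239]
(0.053, -0.014, 0.006) [ 0.0185  0.     -0.0392] [-0.00681183  0.00057296 -0.00143239]
(0.053, -0.014, 0.003) [ 0.0198 -0.     -0.0419] [-0.00681183  0.00057296 -0.00143239]
(0.045, -0.014, 0.001) [ 0.0134  0.0003 -0.0471] [-0.00681183  0.00057296 -0.00143239]
(0.042, -0.014, 0.001) [ 0.0107  0.0004 -0.0484] [-0.00681183  0.00057296 -0.00143239]
```

Request:
{"name": "apply_moves", "arguments": {"targets": [[[0.003,0,-0.007,-0.0035,0,-0.0007,0.65],[0.008,0,-0.017,-0.007,0.0004,-0.0014,0.65],[0.0126,0,-0.0265,-0.007,0.0004,-0.0014,0.65],[0.016,0,-0.034,-0.007,0.0004,-0.0014,0.65],[0.0185,0,-0.0392,-0.007,0.0004,-0.0014,0.65],[0.0195,0,-0.041,-0.007,0.0004,-0.0014,0.65],[0.0195,0,-0.041,-0.007,0.0004,-0.0014,0.65],[0.0195,0,-0.041,-0.007,0.0004,-0.0014,0.65]]]}}

```text
t: 12.57
ee_pos: [0.5027, -0.1682, 0.0075]
orientation: [-3.142, -0.436, -0.052]
wrist_force: [-0.4, 0.4, -5.0]
gripper_width: 0.435
gripper_force: 25.0
```

```bash
python3 chk.py g p
```

```text
12.5667 [ 0.5027 -0.1682  0.0075] [-180.    -25.     -2.99] [-0.4  0.4 -5. ]
in deck [ 0.0535 -0.0141  0.0043]
turn to fix (units) [-0.     -0.     -0.0001]
scene 182 [[0.0083, -0.0346, 0.0094], [0.0212, -0.0268, 0.033], [0.0399, 0.0051, 0.0376]]
  top z 0.0344 (array([ 0.02393237, -0.01445828]), 37.70437240600586, 33.041988372802734, -82.2122163772583) tilt fit [ 0.002 -0.008  0.034]
side 244 [[0.0136, -0.0384, 0.0105], [0.0764, -0.0325, 0.0311], [0.0989, 0.0031, 0.0357]]
  top z 0.0337 (array([ 0.05505956, -0.01801595]), 87.9180908203125, 45.69377899169922, -0.5661239624023438) tilt fit [0.001 0.018 0.034]
```

Request:
{"name": "apply_moves", "arguments": {"targets": [[[-0.002,0,-0.001,0,0,0,0.65],[-0.004,0,-0.002,0,0,0,0.65],[-0.006,0,-0.003,0,0,0,0.65],[-0.007,0,-0.0035,0,0,0,0.65],[-0.0065,0,-0.0045,0,0,0,0.65],[-0.006,0,-0.0055,0,0,0,0.65],[-0.0058,0,-0.0063,0,0,0,0.65],[-0.0058,0,-0.0063,0,0,0,0.65],[-0.0058,0,-0.0063,0,0,0,0.65]]]}}

```text
t: 13.42
ee_pos: [0.4968, -0.168, 0.0006]
orientation: [-3.141, -0.436, -0.052]
wrist_force: [0.6, -0.5, -3.9]
gripper_width: 0.436
gripper_force: 25.0
```

Request:
{"name": "apply_moves", "arguments": {"targets": [[[-0.0007,0,-0.0003,0,0,0,0.65],[-0.0014,0,-0.0006,0,0,0,0.65],[-0.0012,0,-0.0011,0,0,0,0.65],[-0.001,0,-0.0015,0,0,0,0.65],[-0.001,0,-0.0015,0,0,0,0.65]]]}}

```text
t: 13.83
ee_pos: [0.497, -0.1683, -0.0003]
orientation: [-3.141, -0.438, -0.052]
wrist_force: [5.9, 0.8, 0.6]
gripper_width: 0.438
gripper_force: 25.0
```

```bash
python3 chk.py g p
```

```text
13.8333 [ 4.970e-01 -1.683e-01 -3.000e-04] [-179.99  -25.09   -2.98] [5.9 0.8 0.6]
in deck [ 0.045  -0.0146 -0.0003]
turn to fix (units) [-0.      0.0005 -0.0002]
scene 175 [[-0.0002, -0.0352, 0.0038], [0.013, -0.0275, 0.0284], [0.0305, 0.0047, 0.0331]]
  top z 0.0298 (array([ 0.01576351, -0.01473295]), 38.92522048950195, 33.515052795410156, -89.67777428030968) tilt fit [0.024 0.006 0.03 ]
side 241 [[0.0052, -0.038, 0.0058], [0.0693, -0.0327, 0.0268], [0.0905, 0.004, 0.031]]
  top z 0.029 (array([ 0.04621482, -0.01562279]), 88.90550994873047, 45.68906021118164, -1.8446273803710938) tilt fit [-0.001  0.012  0.029]
```

Request:
{"name": "apply_moves", "arguments": {"targets": [[[0,0,0,0,0,0,0.52],[0,0,0,0,0,0,0.46],[0,0,0,0,0,0,0.4],[0,0,0,0,0,0,0.35],[0,0,0,0,0,0,0.35],[0,0,0,0,0,0,0.35],[-0.004,0,0.009,0,0,0,0.35],[-0.011,0,0.023,0,0,0,0.35],[-0.021,0,0.045,0,0,0,0.35],[-0.034,0,0.073,0,0,0,0.35],[-0.047,0,0.1,0,0,0,0.35],[-0.06,0,0.135,0,0,0,0.35]]]}}

```text
t: 14.93
ee_pos: [0.4382, -0.1676, 0.1247]
orientation: [-3.14, -0.432, -0.053]
wrist_force: [1.3, 0.9, 0.9]
gripper_width: 0.649
gripper_force: 0.0
```

```bash
python3 chk.py g p
python3 - <<'E'
from fit import *
for n in('scene','side'):
    P,c=cloud(cam(n)); Q=box(P,(.40,-.40,.026),(.54,-.325,.034)); print(n,len(Q),rect(trim(Q[:,:2])))
E
```

```text
14.9333 [ 0.4382 -0.1676  0.1247] [-179.91  -24.76   -3.04] [1.3 0.9 0.9]
in deck [ 0.0449 -0.0169  0.1378]
turn to fix (units) [-0.0005 -0.0013  0.    ]
scene 491 [[0.0004, -0.0347, 0.0038], [0.0448, -0.0297, 0.0283], [0.085, 0.004, 0.0333]]
  top z 0.0299 (array([ 0.04294776, -0.01467852]), 86.43729400634766, 40.17923355102539, -0.27504730224609375) tilt fit [ 0.002 -0.01   0.03 ]
side 402 [[0.0062, -0.0387, 0.0057], [0.0521, -0.033, 0.0251], [0.0905, -0.0003, 0.0312]]
  top z 0.0289 (array([ 0.04705209, -0.01899742]), 86.60356903076172, 41.048980712890625, -0.7824249267578125) tilt fit [-0.002  0.028  0.029]
scene 445 (array([ 0.44986194, -0.3627153 ]), 90.88101959228516, 40.59447479248047, 2.615985155105591)
side 436 (array([ 0.4534679, -0.3635585]), 88.50563049316406, 45.40096664428711, 4.251369476318359)
```

The drawn-in latch is seated on green: top at 30 mm, no tilt, x ≈ 45 mm, y ≈ -15 mm. Now the bolt-out latch.

Request:
{"name": "apply_moves", "arguments": {"targets": [[[0,0,0.03,0,0,0,0.3],[0,0,0.07,0,0,0,0.3],[0,-0.01,0.1,0,0.014,0.003,0.3],[0.002,-0.04,0.12,0,0.035,0.008,0.3],[0.005,-0.08,0.12,0.0002,0.063,0.014,0.3],[0.009,-0.12,0.12,0.0003,0.09,0.02,0.3],[0.012,-0.155,0.115,0.0004,0.115,0.025,0.3],[0.0158,-0.185,0.09,0.0005,0.1389,0.0306,0.3],[0.0158,-0.1947,0.06,0.0005,0.1389,0.0306,0.3],[0.0158,-0.1947,0.02,0.0005,0.1389,0.0306,0.3],[0.0158,-0.1947,-0.02,0.0005,0.1389,0.0306,0.3],[0.0158,-0.1947,-0.034,0.0005,0.1389,0.0306,0.3]]]}}

```text
t: 16.13
ee_pos: [0.4541, -0.359, 0.0836]
orientation: [-3.131, 0.005, 0.047]
wrist_force: [-1.1, 0.8, -0.1]
gripper_width: 0.7
gripper_force: 0.0
```

Request:
{"name": "apply_moves", "arguments": {"targets": [[[0,0,0,0,0,0,0.3],[0,0,0,0,0,0,0.3],[0,0,0,0,0,0,0.3]]]}}

```text
t: 16.38
ee_pos: [0.4569, -0.3624, 0.0917]
orientation: [-3.14, -0.001, 0.046]
wrist_force: [1.2, -0.0, 0.1]
gripper_width: 0.7
gripper_force: 0.0
```

Request:
{"name": "apply_moves", "arguments": {"targets": [[[-0.003,0,-0.02,0,0,0,0.3],[-0.0053,0,-0.045,0,0,0,0.3],[-0.0053,0,-0.07,0,0,0,0.3],[-0.0053,0,-0.09,0,0,0,0.3],[-0.0053,0,-0.108,0,0,0,0.3],[-0.0053,0,-0.12,0,0,0,0.3],[-0.0053,0,-0.1265,0,0,0,0.3],[-0.0053,0,-0.1287,0,0,0,0.3],[-0.0053,0,-0.1287,0,0,0,0.3],[-0.0053,0,-0.1287,0,0,0,0.3]]]}}

```text
t: 17.22
ee_pos: [0.4513, -0.3628, -0.0364]
orientation: [-3.141, -0.002, 0.046]
wrist_force: [-0.2, 0.3, -0.2]
gripper_width: 0.701
gripper_force: 0.0
```

Request:
{"name": "apply_moves", "arguments": {"targets": [[[0,0,0,0,0,0,0.4],[0,0,0,0,0,0,0.47],[0,0,0,0,0,0,0.54],[0,0,0,0,0,0,0.6],[0,0,0,0,0,0,0.65],[0,0,0,0,0,0,0.65],[0,0,0,0,0,0,0.65]]], "squeeze": 25}}

```text
t: 17.8
ee_pos: [0.4508, -0.3625, -0.037]
orientation: [-3.141, -0.001, 0.046]
wrist_force: [-0.7, -0.6, 4.8]
gripper_width: 0.436
gripper_force: 25.0
```

Request:
{"name": "apply_moves", "arguments": {"targets": [[[0,0,0.01,0,0,0,0.65],[0,0,0.03,0,0,0,0.65],[0,0,0.06,0,0,0,0.65],[0,0,0.09,0,0,0,0.65],[0,0,0.12,0,0,0,0.65],[0,0,0.15,0,0,0,0.65],[0,0,0.18,0,0,0,0.65],[0,0,0.21,0,0,0,0.65],[0,0,0.24,0,0,0,0.65],[0,0,0.26,0,0,0,0.65],[0,0,0.27,0,0,0,0.65],[0,0,0.27,0,0,0,0.65]]]}}

```text
t: 18.8
ee_pos: [0.4512, -0.3628, 0.2348]
orientation: [3.141, -0.003, 0.046]
wrist_force: [-0.7, -0.2, -4.6]
gripper_width: 0.438
gripper_force: 25.0
```

Request:
{"name": "apply_moves", "arguments": {"targets": [[[-0.004,0.01,0,0,-0.012,-0.003,0.65],[-0.01,0.025,0,-0.0001,-0.032,-0.007,0.65],[-0.018,0.045,0,-0.0002,-0.055,-0.012,0.65],[-0.027,0.065,0,-0.0002,-0.08,-0.0175,0.65],[-0.036,0.085,0,-0.0003,-0.103,-0.023,0.65],[-0.042,0.1,0,-0.0004,-0.122,-0.027,0.65],[-0.045,0.11,0,-0.0004,-0.135,-0.03,0.65],[-0.045,0.1138,0,-0.0004,-0.1389,-0.0308,0.65],[-0.045,0.1138,0,-0.0004,-0.1389,-0.0308,0.65],[-0.045,0.1138,0,-0.0004,-0.1389,-0.0308,0.65]]]}}

```text
t: 19.63
ee_pos: [0.4056, -0.2489, 0.2322]
orientation: [-3.14, -0.435, -0.053]
wrist_force: [0.1, -0.5, -3.7]
gripper_width: 0.437
gripper_force: 25.0
```

Request:
{"name": "apply_moves", "arguments": {"targets": [[[0.004,0,-0.02,0,0,0,0.65],[0.01,0,-0.05,0,0,0,0.65],[0.016,0,-0.08,0,0,0,0.65],[0.022,0,-0.11,0,0,0,0.65],[0.028,0,-0.14,0,0,0,0.65],[0.033,0,-0.165,0,0,0,0.65],[0.036,0,-0.18,0,0,0,0.65],[0.0363,0,-0.184,0,0,0,0.65],[0.0363,0,-0.184,0,0,0,0.65],[0.0363,0,-0.184,0,0,0,0.65]]]}}

```text
t: 20.47
ee_pos: [0.4428, -0.2489, 0.048]
orientation: [-3.139, -0.436, -0.052]
wrist_force: [-0.2, -0.1, -3.3]
gripper_width: 0.437
gripper_force: 25.0
```

```bash
python3 chk.py y p
```

```text
20.4667 [ 0.4428 -0.2489  0.048 ] [-179.87  -24.99   -2.98] [-0.2 -0.1 -3.3]
in deck [ 0.0525 -0.0003  0.0495]
turn to fix (units) [-0.0006 -0.     -0.0004]
scene 225 [[0.0078, -0.0201, 0.0539], [0.0209, -0.0121, 0.0784], [0.0378, 0.0201, 0.083]]
  top z 0.0796 (array([ 2.40933723e-02, -4.29821014e-05]), 41.0870361328125, 32.47241973876953, 89.4119644165039) tilt fit [0.012 0.001 0.079]
side 291 [[0.0132, -0.0238, 0.052], [0.079, -0.0193, 0.0738], [0.1004, 0.0146, 0.0817]]
  top z 0.0793 (array([ 0.05639181, -0.00540048]), 87.65145111083984, 44.6907958984375, 7.894857883453369) tilt fit [-0.006  0.027  0.08 ]
```

Request:
{"name": "apply_moves", "arguments": {"targets": [[[0.003,0,-0.007,0,0,0,0.65],[0.008,0,-0.017,0,0,0,0.65],[0.0126,-0.0005,-0.027,0,0,0,0.65],[0.016,-0.001,-0.034,0,0,0,0.65],[0.0183,-0.001,-0.0392,0,0,0,0.65],[0.0192,-0.001,-0.0412,0,0,0,0.65],[0.0172,-0.001,-0.0422,0,0,0,0.65],[0.0152,-0.001,-0.0432,0,0,0,0.65],[0.0132,-0.0005,-0.0442,0,0,0,0.65],[0.0127,-0.0005,-0.0455,0,0,0,0.65],[0.0132,-0.0005,-0.0472,0,0,0,0.65],[0.0132,-0.0005,-0.0472,0,0,0,0.65]]]}}

```text
t: 21.57
ee_pos: [0.4557, -0.2496, 0.0017]
orientation: [-3.141, -0.438, -0.053]
wrist_force: [5.7, -1.5, 0.6]
gripper_width: 0.437
gripper_force: 25.0
```

```bash
python3 chk.py y p
```

```text
21.5667 [ 0.4557 -0.2496  0.0017] [-179.94  -25.08   -3.03] [ 5.7 -1.5  0.6]
in deck [ 0.0446 -0.0002  0.0021]
turn to fix (units) [-0.0003  0.0005  0.    ]
scene 190 [[0.0001, -0.0201, 0.0082], [0.0125, -0.0134, 0.0307], [0.0285, 0.0182, 0.0352]]
  top z 0.032 (array([1.50122328e-02, 5.49926758e-05]), 39.642799377441406, 30.526077270507812, -86.8028724193573) tilt fit [0.02  0.011 0.032]
side 265 [[0.0066, -0.0235, 0.0078], [0.0704, -0.0184, 0.0286], [0.0918, 0.0228, 0.0338]]
  top z 0.0315 (array([ 0.04833353, -0.00144932]), 86.52025604248047, 45.96945571899414, -1.4982452392578125) tilt fit [-0.001  0.03   0.032]
```

Request:
{"name": "apply_moves", "arguments": {"targets": [[[0.0005,0,-0.0006,0,0,0,0.65],[0.0009,0,-0.0012,0,0,0,0.65],[0.0011,0,-0.0017,0,0,0,0.65],[0.0012,0,-0.002,0,0,0,0.65],[0.0012,0,-0.002,0,0,0,0.65]]]}}

```text
t: 22.08
ee_pos: [0.4567, -0.2492, -0.0005]
orientation: [-3.14, -0.437, -0.053]
wrist_force: [6.9, -0.1, 1.6]
gripper_width: 0.435
gripper_force: 25.0
```

```bash
python3 chk.py y p
```

```text
22.0833 [ 0.4567 -0.2492 -0.0005] [-179.91  -25.05   -3.02] [ 6.9 -0.1  1.6]
in deck [ 0.0445  0.0002 -0.0003]
turn to fix (units) [-0.0004  0.0003 -0.0001]
scene 186 [[0.0002, -0.0194, 0.0061], [0.0129, -0.0127, 0.0287], [0.0286, 0.0182, 0.0333]]
  top z 0.0301 (array([ 0.01476581, -0.00053927]), 37.76185607910156, 29.5544490814209, -89.04210096597672) tilt fit [ 0.019 -0.003  0.03 ]
side 262 [[0.0064, -0.0233, 0.0059], [0.0709, -0.0178, 0.026], [0.0921, 0.0273, 0.0361]]
  top z 0.0289 (array([ 0.049929  , -0.00042731]), 88.6603012084961, 56.40928649902344, 11.021597862243652) tilt fit [-0.003  0.035  0.03 ]
```

Request:
{"name": "apply_moves", "arguments": {"targets": [[[0.0002,0,-0.0004,0,0,0,0.65],[0.0002,0,-0.0004,0,0,0,0.52],[0.0002,0,-0.0004,0,0,0,0.46],[0.0002,0,-0.0004,0,0,0,0.4],[0.0002,0,-0.0004,0,0,0,0.35],[0.0002,0,-0.0004,0,0,0,0.35],[-0.004,0,0.009,0,0,0,0.35],[-0.011,0,0.023,0,0,0,0.35],[-0.021,0,0.045,0,0,0,0.35],[-0.034,0,0.073,0,0,0,0.35],[-0.047,0,0.1,0,0,0,0.35],[-0.06,0,0.128,0,0,0,0.35]]]}}

```text
t: 23.18
ee_pos: [0.3948, -0.2486, 0.1281]
orientation: [-3.14, -0.434, -0.053]
wrist_force: [1.3, -0.2, 0.7]
gripper_width: 0.652
gripper_force: 0.0
```

Request:
{"name": "apply_moves", "arguments": {"targets": [[[-0.008,0,0.03,0,0,0,0.3],[-0.015,0,0.06,0,0,0,0.3],[-0.02,0,0.09,0,0.01,0,0.3],[-0.02,0,0.12,0,0.04,0,0.3],[-0.02,0,0.13,0,0.07,0,0.3],[-0.02,0,0.13,0,0.1,0,0.3],[-0.02,0,0.13,0,0.139,0,0.3],[-0.02,0,0.13,0,0.139,0,0.3],[-0.02,0,0.13,0,0.139,0,0.3]]]}}

```text
t: 23.93
ee_pos: [0.3775, -0.2483, 0.2568]
orientation: [3.122, -0.0, -0.045]
wrist_force: [-1.5, 0.5, 0.5]
gripper_width: 0.703
gripper_force: 0.0
```

```bash
python3 chk.py y p; python3 chk.py g p
python3 - <<'E'
from fit import *
s=cam('wrist'); save(s,'w2.png'); P,c=cloud(s); c=c.astype(int)
from plan import D,Rd
for k in 'gy':
    q=Rd.inv().apply(P-D[k]); m=(c[:,2]>c[:,0]+50)&(c[:,2]>c[:,1]+30)&np.all((q>(-.01,-.045,.026))&(q<(.14,.05,.036)),axis=1); T=q[m]
    print(k,len(T),np.median(T[:,2]).round(4),rect(trim(T[:,:2])),np.linalg.lstsq(np.c_[T[:,:2],np.ones(len(T))],T[:,2],rcond=None)[0].round(3))
s=cam('scene')
for t in('tape','turned_part','grease'):
    d=max(r.regions_of(t,s),key=lambda d:d['confidence'],default=None)
    if d: print(t,np.median(cloud(s,d['region'])[0],0).round(3))
E
```

```text
23.9333 [ 0.3775 -0.2483  0.2568] [ 1.7887e+02 -2.0000e-02 -2.5600e+00] [-1.5  0.5  0.5]
in deck [ 0.0972 -0.0023  0.2628]
turn to fix (units) [-0.0006 -0.1389 -0.001 ]
scene 568 [[0.0004, -0.0196, 0.0042], [0.04, -0.0129, 0.0286], [0.0856, 0.0196, 0.0327]]
  top z 0.0296 (array([0.04417266, 0.00024451]), 88.14199829101562, 40.12057876586914, -0.31905364990234375) tilt fit [0.001 0.001 0.03 ]
side 458 [[0.0071, -0.0233, 0.0051], [0.0505, -0.0186, 0.0253], [0.0917, 0.0153, 0.031]]
  top z 0.0286 (array([ 0.04855435, -0.00233804]), 89.15853881835938, 42.43011474609375, -0.7138519287109375) tilt fit [-0.003  0.025  0.029]
24.0333 [ 0.3758 -0.2484  0.2568] [ 1.789e+02 -7.000e-02 -2.710e+00] [-0.8  0.5 -0.2]
in deck [ 0.0634 -0.1002  0.2786]
turn to fix (units) [-0.0009 -0.1386 -0.0002]
scene 498 [[0.0001, -0.0354, 0.0042], [0.0444, -0.0292, 0.0283], [0.0844, 0.0034, 0.0331]]
  top z 0.0299 (array([ 0.04325461, -0.01535991]), 86.61174774169922, 40.00762939453125, 0.024567749351263046) tilt fit [-0.004 -0.003  0.03 ]
side 339 [[0.0083, -0.0387, 0.0054], [0.0578, -0.0329, 0.0272], [0.0907, -0.0008, 0.0313]]
  top z 0.0289 (array([ 0.04740025, -0.01725736]), 88.85987091064453, 42.30198287963867, 0.1811683624982834) tilt fit [0.002 0.017 0.029]
g 1855 0.03 (array([ 0.04638449, -0.01515843]), 88.15269470214844, 38.48634338378906, 0.1312100738286972) [-0.002  0.003  0.03 ]
y 1617 0.0296 (array([ 0.04719213, -0.00023028]), 87.29815673828125, 38.250125885009766, 0.021979238837957382) [-0.003  0.001  0.03 ]
tape [ 0.451 -0.561  0.032]
turned_part [0.391 0.018 0.035]
grease [0.471 0.164 0.032]
```

View pics/w2.png

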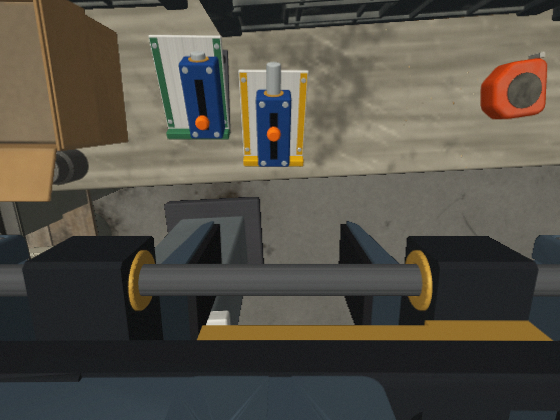

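The drawn-in latch lies on green (202,95) and the bolt-out latch on yellow (274,128). Both are straight, flat against their ledges with the bolt ends up. The three bystanders measure within 1 mm of where they started.

```bash
python3 -c "
from workcell import r
print(r.finish_job())"
```

```text
the job is handed in; nothing more can be done
None
```

The job is handed in; the judge's verdict was not shown: by my measurements the drawn-in latch lies flat against the green ledge (15 mm off the middle line, to clear the carton), the bolt-out latch lies flat and centred against the yellow ledge, and the bystanders have not moved.

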